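# Gate the sample tote, then tilt the parts into its corner and hold

### The job

Turn the lock collar on the cut-off corner of the sample tote all the way to its locked mark, so that the gate closes the pouring mouth, before lifting the tote. Then lift the tote by its arch handle and tilt it until all three turned parts have slid together into the gated corner. Finish holding it still in the gripper, clear of the bench and clearly tilted with that corner lowest; do not let go, spill a part or disturb the stamp, the insert box and the tape roll.

Things in the scene. Friction and masses are not known exactly. Their poses are not given: they have to be found in the camera images.
- tote: grey plastic open tote, 168 (own x) x 128 (own y) mm, walls 34 mm high, 4 mm thick, floor 4 mm, about 0.46 kg; origin under the floor's centre, z up. Its -x +y corner is cut off at 45 degrees: a 42 mm wide pouring mouth, closed only by the gate. An aluminium arch stands across its middle along own y. Starts flat on the bench, yaw 0.3 to 0.9, that corner roughly towards the robot.
- arch_grip (a point): centre of the arch's straight flat top bar, 91 mm above the tote's underside, axes as the tote's. The bar runs along own y (136 mm), is 10 mm thick in own x and 22 mm high (80 to 102 mm above the underside); its two flat posts, 22 mm wide, stand outside the side walls. Grip it across the 10 mm.
- gate (a joint): turn of the lock collar with the gate, rad, about a post along the tote's z at tote (-48, 66) mm: starts 0 to 0.3 (gate swung outwards, open), grows anticlockwise seen from above, end stop and locked mark at 1.396 (80 degrees, gate right across the mouth). Stiff: turns at about 0.03 N m and stays where it is left.
- gate_tab (a point): point on the collar's axis 66 mm above the tote's underside, in the finger tab: a dark upright flat 8 mm thick, 30 mm long, z 45 to 75 mm, over the round 23 mm collar (z 36 to 46). The tab lies along the 45 mm gate vane below it, at 145 degrees + joint value from the tote's x towards its y (225 when locked). Own x points along tab and vane, z up.
- gate_corner (a point): middle of the closed gate at floor level, tote (-64, 44, 4) mm: the corner into which the parts must slide; axes as the tote's
- far_corner (a point): inner floor corner diagonally opposite, tote (80, -60, 4) mm
- sample_bush_1: plain turned bush with a narrower top, 24 mm across, 22 mm high, 35 g; lies loose and upright in the tote at the start; origin at the centre of its underside, own z along its axis. It slides on the polished tote floor (friction about 0.3).
- sample_bush_2: flanged turned bush, 28 mm across, 20 mm high, 30 g; lies loose and upright in the tote at the start; origin at the centre of its underside, own z along its axis. It slides on the polished tote floor (friction about 0.3).
- sample_cone: turned cone with blunt tip, 22 mm across, 26 mm high, 40 g; lies loose and upright in the tote at the start; origin at the centre of its underside, own z along its axis. It slides on the polished tote floor (friction about 0.3).
- stamp: wooden hand stamp, 24x34x60 mm, standing left of the tote; bystander; origin under its centre
- insert_box: flat dark open box with compartments, 50x95x16 mm, left of and nearer than the tote; bystander; origin under its centre
- tape_roll: roll of masking tape, 87 mm across, 19 mm high, lying flat beyond the tote to the left; bystander; origin under its centre

How it is judged:
On the way, in this order (a step that is already met when the one before it is completed fails the run):
1. the collar is turned to its locked mark while the tote still stands on the bench (value of joint gate above 1.3 rad and height (world z) of tote below 0.01 m and angle between tote's own z axis and vertical below 0.1 rad), for 0.2 s.
2. the tote is lifted clear of the bench with the gate locked (value of joint gate above 1.3 rad and height (world z) of each of gate_corner, far_corner above 0.025 m), for 0.2 s.
At the end, for the whole second after the job is handed in: the tote is gripped and still, its gated corner lowest (both sides sloping 4 degrees or more) and over 25 mm above the bench, tilted 17 to 63 degrees, the gate locked (joint above 1.3), all three parts at rest with origins within 68 mm of the middle of the gate (value of joint gate above 1.3 rad and height (world z) of gate_corner above 0.025 m and angle between tote's own z axis and vertical between 0.3 and 1.1 rad and angle between tote's own x axis and vertical below 1.5 rad and angle between tote's own y axis and vertical above 1.64 rad and contact force between the fingers and tote above 2 N and linear speed of each of tote, sample_bush_1, sample_bush_2, sample_cone below 0.03 m/s and angular speed of tote below 0.2 rad/s and distance between each of sample_bush_1, sample_bush_2, sample_cone and gate_corner below 0.068 m); the arm keeps its last pose, push and grip.
It fails at once if the tote is lifted with the gate not locked (value of joint gate below 1.25 rad and height (world z) of arch_grip above 0.125 m).
It fails at once if the stamp is disturbed (more than 30 mm) (distance of stamp from where it was at the start of the episode above 0.03 m).
It fails at once if the insert box is disturbed (more than 30 mm) (distance of insert_box from where it was at the start of the episode above 0.03 m).
It fails at once if the tape roll is disturbed (more than 30 mm) (distance of tape_roll from where it was at the start of the episode above 0.03 m).
It also fails if it takes over 61 s, if anything falls off the work surface, if the arm or the gripper's body presses on something with over 40 N, if the wrist force passes 120 N, or if a joint passes its speed limit or range.

### The arm

A 6-joint arm with a two-finger parallel gripper is mounted at the origin on a cart in front of the work surface, level with it; the furniture and walls round the work are solid. World frame = base frame: x ahead of the robot, y to its left, z up, the work surface at z = 0. Lengths are in m, angles in rad, forces in N, time in s.
With the tool pointing down it reaches from about 0.2 to 0.875 m from the base axis. Payload 3.4 kg.
Tool frame: the origin (TCP) lies midway between the tips of the shut fingers; the grasp point (between the pads) lies 19 mm behind it; z points along the fingers, y is the line along which they close (so a half turn about z gives the same grasp; the last joint's range is limited). The gripper opens to 94 mm and grips with 3 to 60 N. Pads are 16 mm wide; open, the fingers measure 119 mm over their backs; the gripper's body (75 mm by 177 mm) begins 78 mm behind the grasp point.
Start: joints at [1.166, 0.276, 1.505, -0, 1.361, -0.121], TCP at [0.161, 0.552, 0.205] pointing down, gripper open.
Joint ranges: [-2.89, 2.89], [-0.75, 2.08], [0.22, 2.7], [-1.18, 4.32], [0.11, 2.71], [-2.7, 2.7]. Speed limits (rad/s): [2.57, 2.57, 3.14, 3.14, 3.14, 3.14].

### API

Orientations are given as [roll, pitch, yaw] about the fixed x, y, z axes, in that order (R = Rz(yaw) Ry(pitch) Rx(roll)).
In Python, from bench import * gives the robot as it stands. The module is installed in compiled form; this text tells all that it offers.
- The arm moves only by the tool jog_arm, never from a script. Its argument "series" is one flat list of numbers, 7 for each row, row after row: the finger opening in cm, from 0 to 9.4, then the shift along the tool's x, y, z in cm, then the turn, a rotation vector about the tool's x, y, z in degrees. In form: [fingers, x, y, z, wx, wy, wz, fingers, x, y, z, wx, wy, wz, ...]. A call has 1 to 5 rows; each row is the pose to reach, as a shift and turn from the pose commanded when the call began, along the tool's axes at that moment; what a row does not reach only later rows make up. A row lasts 1/10 s, in which the tool goes at most 50 mm and 8.59 degrees, less where a joint would pass 70% of its speed; a pose out of reach is approached as far as the arm can. A call with a gripper value outside its range is refused whole. The fingers move at their own pace and stop on an object; the grip force is fixed at half the most. Time passes only in rows, so rows that repeat a pose let the fingers close. It gives the time, the measured TCP pose, the force, the opening and the grip force at its end, in the units of the state.
- get_state(): the state, without advancing time (a new reading comes with each control period).
- capture(name): name is "scene" or "top" or "wrist"; returns a dict with "frame" (384x512x3 uint8, red, green, blue), "fx", "fy", "cx", "cy" (pixels), "D" ([k1, k2, p1, p2, k3] as OpenCV has them; the pictures are not rectified), "R" (3x3) and "t" (3): a world point X has camera coordinates R X + t; the wrist camera has in their place "hand_eye" (4x4, takes a point from camera to tool coordinates, whose origin is the TCP and whose axes are the flange's). Camera axes: x right, y down, z forward; pixel columns grow to the right and rows downward; lengths in m; the calibration is good to about 2 mm. A picture is of the moment at which its call begins: read the wrist's pose just before it. There is no depth.
- finish_job(): hands the job in; it is judged then, once.
The state is a dict: "time_s": time; "joint_pos": joint angles; "joint_velocities": joint speeds; "joint_torque": joint torques, N m; "position": TCP position; "tool_rot": TCP orientation; "ft_force": force on the tool from outside, world axes, zero at the start; "torque": the same for the moment, N m; "gripper_width": opening from 0.0 (shut) to 1.0 (fully open); "grasp_force": force on a finger pad.
Only numpy, scipy, OpenCV 4.12 (cv2) and the standard library are available. Lean on these libraries where they do the work, as an engineer would, in place of code of your own. Each camera call takes 0.05 s, during which the arm holds its last target. There are 200 camera calls.

## Working session

There is one attempt and no reset: what is moved stays moved. The work goes in short steps, Python scripts to look and compute and a tool call to move; the robot and the scene stay as the last step left them, time stands still between calls to the robot, and variables do not carry over. Pictures are saved under pics/ and viewed, at most 10 in all, crops included, and the job is handed in when it is done.

Besides the shell and the picture viewer there is one more tool, called after "Call:" as name(argument=value, ...) on one line, values as JSON. jog_arm: Moves the arm, as the interface text tells. Its arguments: {"type":"object","properties":{"series":{"type":"array"}},"required":["series"]}

```bash
mkdir -p pics; python3 - <<'E'
from bench import *
import cv2,numpy as np
s=get_state();print(s)
a=capture("scene");b=capture("top")
for n,c in(("scene",a),("top",b)):
    print(n,c["fx"],c["fy"],c["cx"],c["cy"],c["D"],np.array(c["R"]).round(4).tolist(),c["t"])
    cv2.imwrite(f"pics/{n}0.png",cv2.resize(c["frame"][:,:,::-1],(800,600),interpolation=cv2.INTER_CUBIC))
E
```

```text
{'time_s': 0.0, 'joint_pos': array([ 1.16600727e+00,  2.76616011e-01,  1.50613323e+00,  5.33768217e-06,
        1.36067637e+00, -1.21005497e-01]), 'joint_velocities': array([ 0.00080171, -0.00028665,  0.00049181,  0.00017958,  0.00041733,
        0.00022273]), 'joint_torque': array([-6.37774592e-04, -4.04585731e+01, -2.37228245e+01,  7.00604729e-02,
        3.44999204e-02, -1.26781770e-04]), 'position': array([0.16077626, 0.5514767 , 0.20459272]), 'tool_rot': array([-3.13977373e+00, -2.26436508e-04,  2.85780777e+00]), 'ft_force': array([ 0.22558023,  0.23049767, -0.38933056]), 'torque': array([ 0.04009938,  0.05115729, -0.04052578]), 'grasp_force': 0.0, 'gripper_width': 1.0009930244342073}
scene 475.0810747827787 475.0810747827787 254.34114660014777 183.1796441289433 [0.00350805 0.         0.         0.         0.        ] [[0.8084, -0.5885, -0.0104], [-0.397, -0.5322, -0.7478], [0.4346, 0.6086, -0.6639]] [-0.37640589  0.33375321  0.6772615 ]
top 404.5581054381322 404.5581054381322 257.2446844803121 192.13801294886946 [-0.14623619  0.          0.          0.          0.        ] [[-0.0147, -0.9992, 0.036], [-0.9942, 0.0108, -0.1071], [0.1066, -0.0374, -0.9936]] [0.09813374 0.56121432 0.89430989]
```

View pics/top0.png

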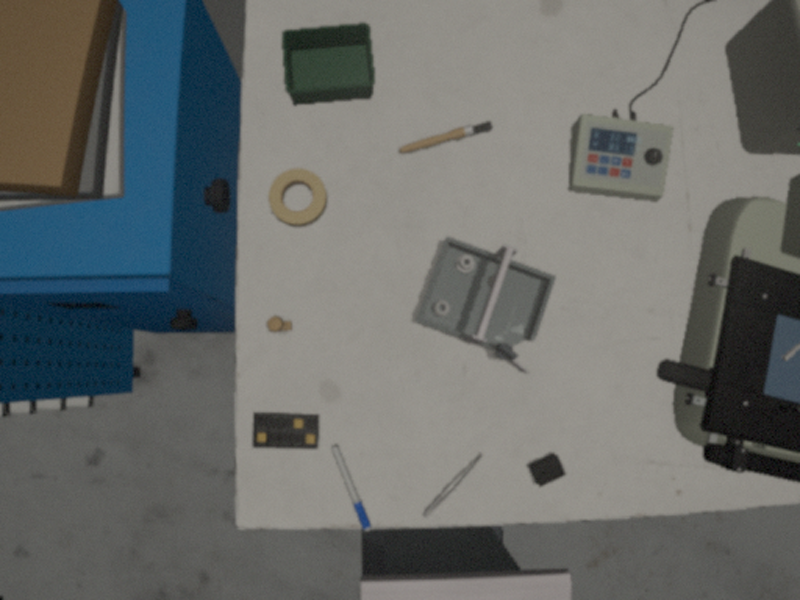

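View pics/scene0.png

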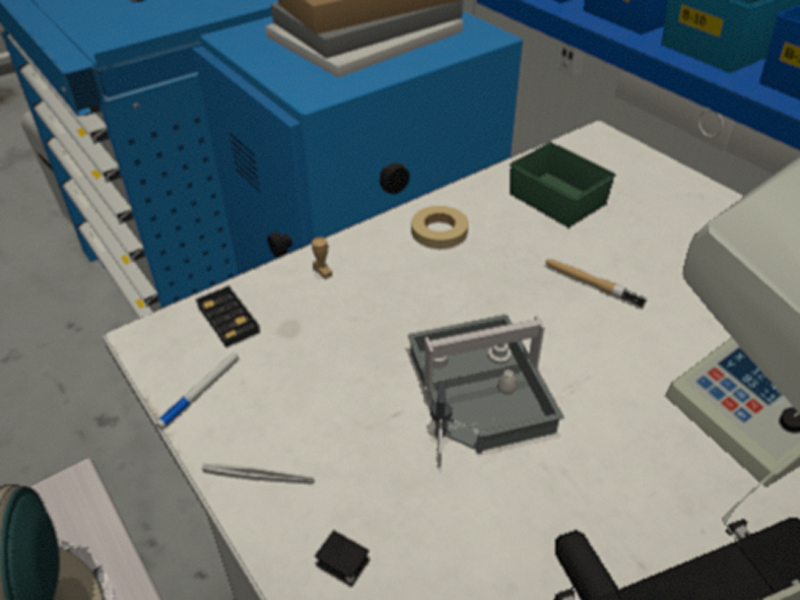

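The tote sits near world (0.56, -0.02). Its arch runs from (510,250) to (482,340) in the top view, and the cut corner with the open vane is at about (515,355). The fingers aren't in view. I'll zoom in to pick points for a pose fit.

```bash
python3 - <<'E'
import cv2
from bench import *
a=capture("scene")["frame"];b=capture("top")["frame"]
p=cv2.resize(b[145:245,258:363,::-1],None,fx=5,fy=6*5/6,interpolation=cv2.INTER_CUBIC)
q=cv2.resize(a[195:305,255:365,::-1],None,fx=5,fy=5,interpolation=cv2.INTER_CUBIC)
cv2.imwrite("pics/t1.png",cv2.convertScaleAbs(p,alpha=1.5));cv2.imwrite("pics/s1.png",cv2.convertScaleAbs(q,alpha=1.5))
E
```

```text
(no output)
```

View pics/t1.png

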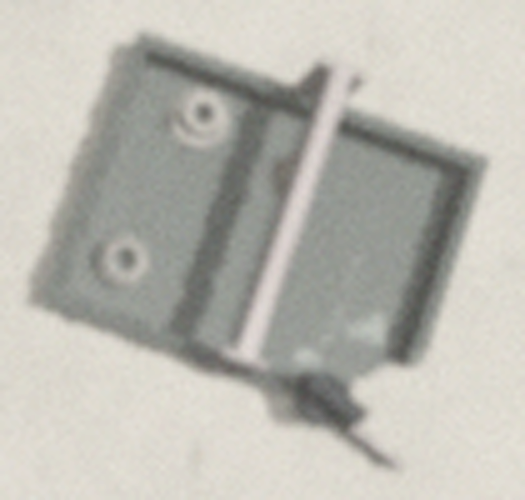

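View pics/s1.png

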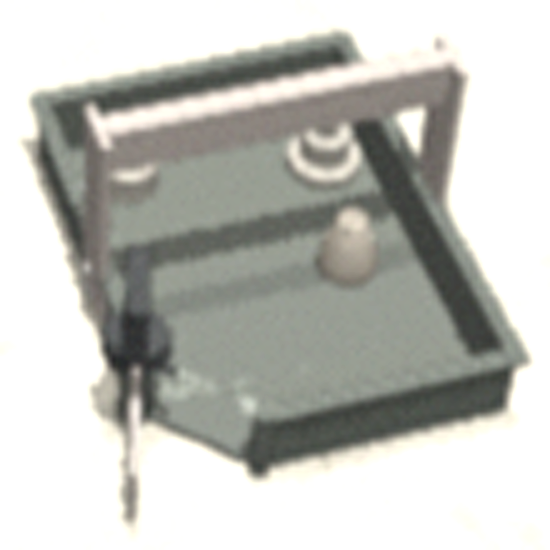

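The crops show the tote rim corners, both bar ends, the vane tip at about (392,465) in the top crop, two bushes at the far (+x) side, and the cone beside the bar. Next I fit the tote pose.

```bash
cat > h.py <<'E'
from bench import *
import numpy as np, cv2
from scipy.spatial.transform import Rotation as Ro
from scipy.optimize import least_squares
def proj(c,X):
    X=np.atleast_2d(X).astype(float)
    K=np.array([[c["fx"],0,c["cx"]],[0,c["fy"],c["cy"]],[0,0,1]])
    R=np.array(c["R"]);
    return cv2.projectPoints(X,cv2.Rodrigues(R)[0],np.array(c["t"],float),K,np.array(c["D"],float))[0][:,0]
def tw(p,P): # tote->world
    c,s=np.cos(p[2]),np.sin(p[2]);P=np.atleast_2d(P)
    return P@np.array([[c,-s,0],[s,c,0],[0,0,1]]).T+[p[0],p[1],0]
def wristcam():
    s=get_state();c=capture("wrist");c=dict(c)
    T=np.eye(4);T[:3,:3]=Ro.from_euler("xyz",s["tool_rot"]).as_matrix();T[:3,3]=s["position"]
    W=np.linalg.inv(T@np.array(c["hand_eye"]));c["R"]=W[:3,:3];c["t"]=W[:3,3];return s,c
E
python3 - <<'E'
from h import *
a=capture("scene");b=capture("top")
P=np.array([[84,-64,34],[-84,-64,34],[84,64,34],[0,-68,102],[0,68,102]])/1e3
tp=(np.array([[140,38],[485,158],[33,300],[338,65],[248,353]])+.5)/5-.5+[258,145]
sp=(np.array([[348,38],[525,358],[40,97],[452,55],[95,107]])+.5)/5-.5+[255,195]
f=lambda p:np.r_[proj(b,tw(p,P))-tp,proj(a,tw(p,P))-sp].ravel()
r=least_squares(f,[.56,-.02,1.2],loss="soft_l1");print(r.x,r.fun.reshape(-1,2).round(1).tolist())
p=r.x
vt=(np.array([392,465])+.5)/5-.5+[258,145];vs=(np.array([130,490])+.5)/5-.5+[255,195]
for j in np.arange(0,.31,.05):
    t=np.radians(145)+j;V=np.array([[-.048+.045*np.cos(t),.066+.045*np.sin(t),.02]])
    print(round(j,2),proj(b,tw(p,V))-vt,proj(a,tw(p,V))-vs)
print("arch",tw(p,[[0,0,.091]]),"tab",tw(p,[[-.048,.066,.066]]), "corner",tw(p,[[-.064,.044,.004]]))
print(get_state()["time_s"])
E
```

```text
[ 0.56490996 -0.03299249  1.20968082] [[0.6, -0.4], [-0.4, 0.6], [3.4, -0.7], [1.8, -0.6], [-0.7, 1.6], [-0.7, -0.9], [-0.5, -1.0], [-0.4, -0.3], [1.3, -1.0], [-0.1, 3.7]]
0.0 [[-4.03462617  3.06017019]] [[-6.65447465 -2.0958443 ]]
0.05 [[-3.27200559  2.47114248]] [[-5.38757849 -1.76005935]]
0.1 [[-2.53997124  1.84402592]] [[-4.102136  -1.4766699]]
0.15 [[-1.84032929  1.1804218 ]] [[-2.8017168  -1.24655942]]
0.2 [[-1.17480178  0.48202003]] [[-1.48994778 -1.0704484 ]]
0.25 [[-0.54502267 -0.24940539]] [[-0.17050001 -0.94889089]]
0.3 [[ 0.04746598 -1.01200104]] [[ 1.15292481 -0.88227177]]
arch [[ 0.56490996 -0.03299249  0.091     ]] tab [[ 0.48620748 -0.05457765  0.066     ]] corner [[ 0.50113546 -0.0773187   0.004     ]]
0.3
```

```bash
cat >> h.py <<'E'
def down(ydeg): # tool pointing down, closing line at world angle ydeg
    return Ro.from_euler("xyz",[np.pi,0,np.radians(ydeg+90)])
def go(pos,R):
    s=get_state();R0=Ro.from_euler("xyz",s["tool_rot"])
    d=R0.inv().apply(np.array(pos)-s["position"])*100
    w=np.degrees((R0.inv()*R).as_rotvec())
    print("go",d.round(2).tolist(),w.round(2).tolist(),"pos",s["position"].round(4),"F",s["ft_force"].round(1),"t",s["time_s"])
E
python3 -c "
from h import *
go([.486,-.055,.2],down(-42))"
```

```text
go [-48.2, -49.15, 0.54] [-0.03, 0.03, 115.74] pos [0.1609 0.5518 0.2052] F [-0.3  0.1 -0.5] t 0.3
```

Call:
jog_arm(series=[4, -48.2, -49.2, 0.5, 0, 0, 116, 4, -48.2, -49.2, 0.5, 0, 0, 116, 4, -48.2, -49.2, 0.5, 0, 0, 116, 4, -48.2, -49.2, 0.5, 0, 0, 116, 4, -48.2, -49.2, 0.5, 0, 0, 116])

```text
time_s: 0.8
position: [0.2794, 0.3299, 0.2038]
tool_rot: [3.141, 0.0, 2.103]
ft_force: [1.0, 0.4, 0.1]
gripper_width: 0.613
grasp_force: 0.0
```

```bash
python3 -c "
from h import *
go([.486,-.055,.2],down(-42))"
```

```text
go [-43.65, -1.71, 0.38] [0.04, -0.03, 72.47] pos [0.2794 0.3299 0.2038] F [1.  0.4 0.1] t 0.8
```

Call:
jog_arm(series=[4, -43.6, -1.7, 0.4, 0, 0, 72.5, 4, -43.6, -1.7, 0.4, 0, 0, 72.5, 4, -43.6, -1.7, 0.4, 0, 0, 72.5, 4, -43.6, -1.7, 0.4, 0, 0, 72.5, 4, -43.6, -1.7, 0.4, 0, 0, 72.5])

```text
time_s: 1.3
position: [0.399, 0.1101, 0.2017]
tool_rot: [3.141, -0.001, 1.351]
ft_force: [2.0, 1.2, 0.5]
gripper_width: 0.423
grasp_force: 0.0
```

```bash
python3 -c "
from h import *
go([.486,-.055,.2],down(-42))"
```

```text
go [-14.22, 12.09, 0.17] [0.05, -0.05, 29.43] pos [0.399  0.1101 0.2017] F [2.  1.2 0.5] t 1.3
```

Call:
jog_arm(series=[4, -14.2, 12.1, 0.2, 0, 0, 29.4, 4, -14.2, 12.1, 0.2, 0, 0, 29.4, 4, -14.2, 12.1, 0.2, 0, 0, 29.4, 4, -14.2, 12.1, 0.2, 0, 0, 29.4, 4, -14.2, 12.1, 0.2, 0, 0, 29.4])

```text
time_s: 1.8
position: [0.4891, -0.0566, 0.199]
tool_rot: [3.139, 0.001, 0.839]
ft_force: [0.5, 0.3, 0.2]
gripper_width: 0.424
grasp_force: 0.0
```

```bash
python3 - <<'E'
from h import *
p=[.565,-.033,1.21]
go([.486,-.055,.2],down(-42))
s,c=wristcam()
f=c["frame"][:,:,::-1].copy()
t=np.radians(145)+.24;d=np.array([np.cos(t),np.sin(t),0])
P=np.array([[-.048,.066,.075],[-.048+.015*d[0],.066+.015*d[1],.075],[-.048-.015*d[0],.066-.015*d[1],.075],[0,.068,.102],[0,-.068,.102],[-.084,-.064,.034],[-.084,.034,.034]])
for q in proj(c,tw(p,P)): print(q.round(1)); cv2.circle(f,tuple(int(v) for v in q),2,(0,0,255),-1)
cv2.imwrite("pics/w1.png",cv2.resize(f,(768,576),interpolation=cv2.INTER_CUBIC))
E
```

```text
go [-0.08, -0.34, -0.1] [0.13, 0.03, 0.08] pos [ 0.4891 -0.0566  0.199 ] F [0.5 0.3 0.2] t 1.8
[249.4 183.9]
[249.5 197.2]
[249.4 170.2]
[228.6 145.6]
[367.1  91.2]
[361.3 164.7]
[284.7 193.2]
```

View pics/w1.png

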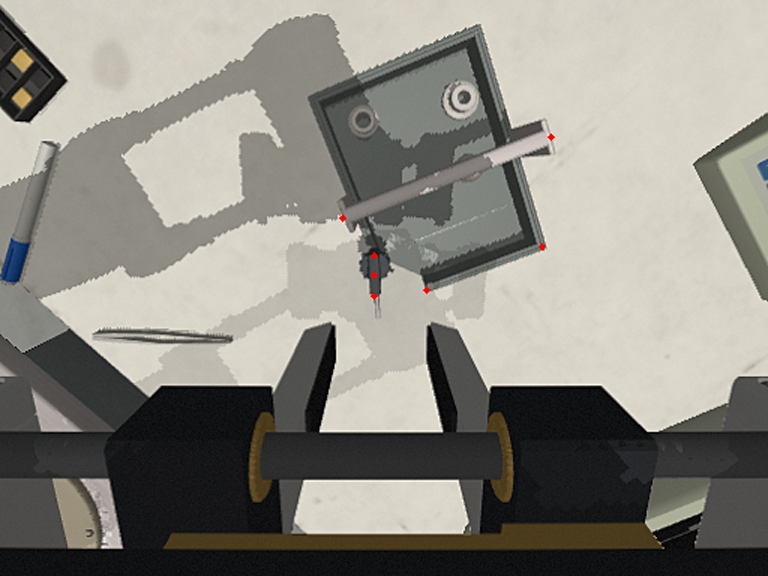

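The overlay matches: the projected tab marks fall on the dark tab at (374,275), and the tote corners and bar ends agree within 2–3 mm. I'll descend onto the tab.

```bash
python3 - <<'E'
from h import *
go([.486,-.055,.052],down(-42))
E
```

```text
go [-0.14, -0.04, 14.69] [-0.03, 0.01, 0.21] pos [ 0.4873 -0.0542  0.1989] F [0.4 0.6 0.1] t 1.85
```

Call:
jog_arm(series=[4, -0.1, 0, 5, 0, 0, 0, 4, -0.1, 0, 10, 0, 0, 0, 4, -0.1, 0, 13.5, 0, 0, 0, 4, -0.1, 0, 14.7, 0, 0, 0, 4, -0.1, 0, 14.7, 0, 0, 0])

```text
time_s: 2.35
position: [0.4833, -0.0513, 0.0505]
tool_rot: [-3.136, 0.002, 0.846]
ft_force: [-0.7, -0.0, -0.1]
gripper_width: 0.424
grasp_force: 0.0
```

Call:
jog_arm(series=[0.3, 0, 0, 0, 0, 0, 0, 0.3, 0, 0, 0, 0, 0, 0, 0.3, 0, 0, 0, 0, 0, 0, 0.3, 0, 0, 0, 0, 0, 0, 0.3, 0, 0, 0, 0, 0, 0])

```text
time_s: 2.85
position: [0.4864, -0.0532, 0.0531]
tool_rot: [3.14, -0.001, 0.845]
ft_force: [-0.4, 0.7, 3.4]
gripper_width: 0.077
grasp_force: 30.0
```

Call:
jog_arm(series=[0.3, 0, 0, 0, 0, 0, -8, 0.3, 0, 0, 0, 0, 0, -16, 0.3, 0, 0, 0, 0, 0, -24, 0.3, 0, 0, 0, 0, 0, -32, 0.3, 0, 0, 0, 0, 0, -40])

```text
time_s: 3.35
position: [0.486, -0.053, 0.0531]
tool_rot: [3.141, -0.0, 1.548]
ft_force: [-1.8, 1.7, 4.7]
gripper_width: 0.08
grasp_force: 30.0
```

Call:
jog_arm(series=[0.3, 0, 0, 0, 0, 0, -7, 0.3, 0, 0, 0, 0, 0, -14, 0.3, 0, 0, 0, 0, 0, -21, 0.3, 0, 0, 0, 0, 0, -26, 0.3, 0, 0, 0, 0, 0, -26])

```text
time_s: 3.85
position: [0.4859, -0.0533, 0.0531]
tool_rot: [3.141, 0.0, 1.997]
ft_force: [-1.9, 0.1, 6.1]
gripper_width: 0.083
grasp_force: 30.0
```

```bash
python3 - <<'E'
from h import *
s=get_state();print(np.degrees(s["tool_rot"]),s["position"],s["ft_force"],s["torque"],s["grasp_force"],s["gripper_width"])
a=capture("scene");b=capture("top")
B=[cv2.resize(c["frame"][y:y+110,x:x+110,::-1],(400,400),interpolation=cv2.INTER_CUBIC) for c,x,y in((b,255,140),(a,255,195))]
cv2.imwrite("pics/l1.png",np.hstack(B))
E
```

```text
[1.79987580e+02 1.85156487e-02 1.14421112e+02] [ 0.48593518 -0.05328537  0.0531268 ] [-1.86617187  0.05004085  6.10379945] [-0.00231577  0.35434431  0.01187616] 29.98763859272003 0.08254504134701718
```

View pics/l1.png

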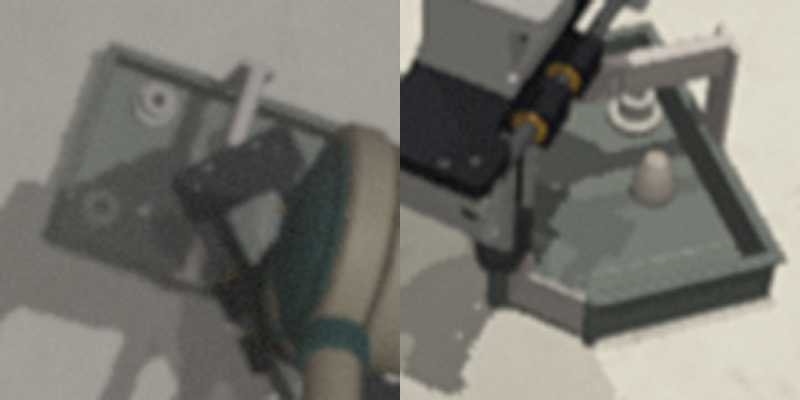

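The right half shows the gate vane flush across the mouth, from about (500,275) to (585,310), and the tote hasn't moved. A small extra turn will seat it on the stop.

Call:
jog_arm(series=[0.3, 0, 0, 0, 0, 0, -2, 0.3, 0, 0, 0, 0, 0, -3.5, 0.3, 0, 0, 0, 0, 0, -3.5])

```text
time_s: 4.25
position: [0.4871, -0.0537, 0.0531]
tool_rot: [3.14, 0.002, 2.057]
ft_force: [0.4, -1.6, 5.7]
gripper_width: 0.086
grasp_force: 30.0
```

```bash
python3 - <<'E'
from h import *
s=get_state();print(np.degrees(s["tool_rot"]),s["position"],s["ft_force"],s["torque"],s["gripper_width"])
E
```

```text
[1.79900887e+02 1.08866992e-01 1.17873679e+02] [ 0.48710183 -0.05368938  0.05311345] [ 0.4064779  -1.57153866  5.66641125] [-0.24057348  0.04721682 -0.02581612] 0.08596042744604378
```

Call:
jog_arm(series=[4, 0, 0, 0, 0, 0, 0, 4, 0, 0, 0, 0, 0, 0, 4, 0, 0, 0, 0, 0, 0, 4, 0, 0, -2, 0, 0, 0, 4, 0, 0, -7, 0, 0, 0])

```text
time_s: 4.75
position: [0.4822, -0.0521, 0.1192]
tool_rot: [-3.134, -0.008, 2.057]
ft_force: [0.9, -0.5, 0.2]
gripper_width: 0.42
grasp_force: 0.0
```

Call:
jog_arm(series=[4, 0, 0, -5, 0, 0, 0, 4, 0, 0, -10, 0, 0, 0, 4, 0, 0, -10, 0, 0, 0])

```text
time_s: 5.05
position: [0.4901, -0.054, 0.229]
tool_rot: [3.131, 0.009, 2.058]
ft_force: [-0.0, -0.9, -0.0]
gripper_width: 0.423
grasp_force: 0.0
```

```bash
python3 - <<'E'
from h import *
go([.565,-.033,.22],down(69.3)); go([.565,-.033,.22],down(69.3-180))
s,c=wristcam()
f=c["frame"][:,:,::-1].copy()
cv2.imwrite("pics/w2.png",cv2.resize(f,(768,576),interpolation=cv2.INTER_CUBIC))
P=np.array([[0,.068,.102],[0,-.068,.102],[-.084,-.064,.034],[-.084,.034,.034],[.084,-.064,.034],[.084,.064,.034]])
print((proj(c,tw([.565,-.033,1.21],P))*1.5).round())
E
```

```text
go [-1.64, 7.59, 0.99] [0.38, 0.71, -41.4] pos [ 0.4901 -0.054   0.229 ] F [-0.  -0.9 -0. ] t 5.05
go [-1.64, 7.59, 0.99] [0.89, -0.48, 138.59] pos [ 0.4901 -0.054   0.229 ] F [-0.  -0.9 -0. ] t 5.05
[[422. 224.]
 [535. 356.]
 [436. 377.]
 [367. 304.]
 [582. 262.]
 [494. 149.]]
```

View pics/w2.png

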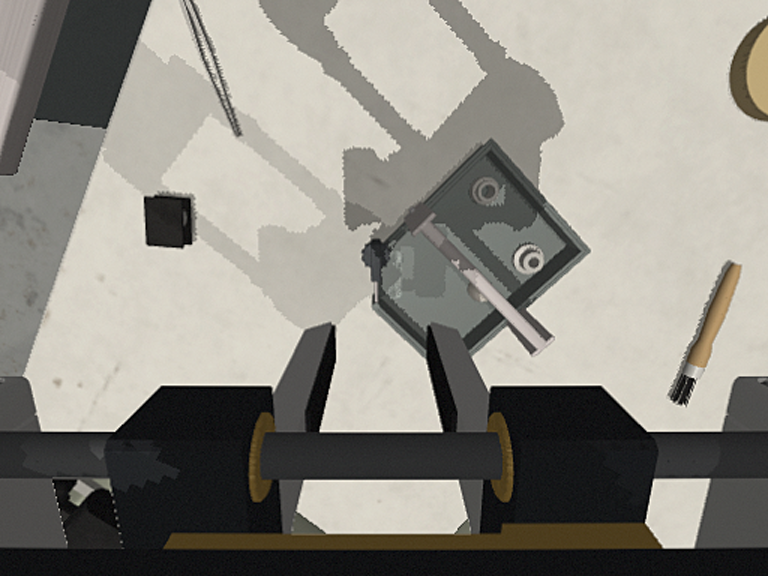

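The gate now lies across the mouth, from (375,250) to (375,300). I took this picture while the arm was still settling, so I'll move above the arch and refit there.

Call:
jog_arm(series=[4, -1.6, 7.6, 1, 0, 0, -41.4, 4, -1.6, 7.6, 1, 0, 0, -41.4, 4, -1.6, 7.6, 1, 0, 0, -41.4, 4, -1.6, 7.6, 1, 0, 0, -41.4, 4, -1.6, 7.6, 1, 0, 0, -41.4])

```text
time_s: 5.6
position: [0.5593, -0.0312, 0.2093]
tool_rot: [-3.141, -0.006, 2.786]
ft_force: [-0.0, -0.3, -0.2]
gripper_width: 0.423
grasp_force: 0.0
```

Call:
jog_arm(series=[4, 0, 0, 0, 0, 0, 0, 4, 0, 0, 0, 0, 0, 0, 4, 0, 0, 0, 0, 0, 0])

```text
time_s: 5.9
position: [0.5601, -0.0317, 0.2114]
tool_rot: [-3.141, -0.002, 2.778]
ft_force: [0.2, 0.7, -0.2]
gripper_width: 0.425
grasp_force: 0.0
```

```bash
python3 - <<'E'
from h import *
go([.565,-.033,.082],down(69.3))
s,c=wristcam()
f=c["frame"][:,:,::-1].copy()
P=np.array([[0,.068,.102],[0,-.068,.102],[-.084,-.064,.034],[-.084,.034,.034],[.084,-.064,.034],[.084,.064,.034]])
q=proj(c,tw([.565,-.033,1.21],P))
print((q*1.5).round())
for u in q: cv2.circle(f,tuple(int(v) for v in u),1,(0,0,255),-1)
cv2.imwrite("pics/w3.png",cv2.resize(f,(768,576),interpolation=cv2.INTER_CUBIC))
E
```

```text
go [-0.53, 0.05, 12.94] [-0.01, -0.09, -0.11] pos [ 0.5601 -0.0317  0.2114] F [ 0.2  0.7 -0.2] t 5.9
[[381. 184.]
 [381. 376.]
 [285. 336.]
 [278. 224.]
 [477. 336.]
 [486. 186.]]
```

View pics/w3.png

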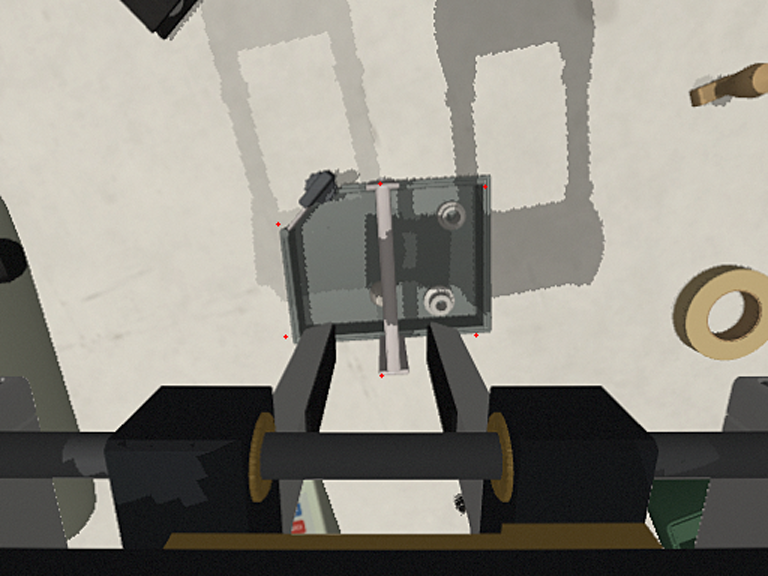

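The tote turned slightly, roughly 3°. The bar now runs from (383,186) to (396,373), with rim corners at (489,176), (490,331) and (281,230).

```bash
python3 - <<'E'
from h import *
s,c=wristcam()
P=np.array([[0,.068,.102],[0,-.068,.102],[-.084,.034,.034],[.084,-.064,.034],[.084,.064,.034]])
m=np.array([[383,185],[396,373],[282,229],[490,331],[489,176]])/1.5
r=least_squares(lambda p:(proj(c,tw(p,P))-m).ravel(),[.565,-.033,1.21],loss="soft_l1",f_scale=2)
p=r.x;print(p,np.degrees(p[2]),r.fun.reshape(-1,2).round(1).tolist())
np.save("p.npy",p)
go([p[0],p[1],.074],down(np.degrees(p[2])))
E
```

```text
[ 0.56643378 -0.0268995   1.27683586] 73.15730587685027 [[0.2, -1.3], [-0.1, 0.8], [1.1, 0.5], [-0.7, -1.8], [-0.6, 1.3]]
go [-0.4, 0.66, 13.8] [0.0, -0.03, -3.93] pos [ 0.5604 -0.0317  0.212 ] F [-0.2  0.2  0.3] t 6.0
```

Call:
jog_arm(series=[4, -0.4, 0.7, 4, 0, 0, -3.9, 4, -0.4, 0.7, 8, 0, 0, -3.9, 4, -0.4, 0.7, 12, 0, 0, -3.9, 4, -0.4, 0.7, 14, 0, 0, -3.9, 4, -0.4, 0.7, 14, 0, 0, -3.9])

```text
time_s: 6.5
position: [0.5641, -0.0262, 0.0693]
tool_rot: [-3.141, -0.007, 2.848]
ft_force: [0.3, 0.3, 0.8]
gripper_width: 0.424
grasp_force: 0.0
```

Call:
jog_arm(series=[0.3, 0, 0, 0, 0, 0, 0, 0.3, 0, 0, 0, 0, 0, 0, 0.3, 0, 0, 0, 0, 0, 0, 0.3, 0, 0, 0, 0, 0, 0, 0.3, 0, 0, 0, 0, 0, 0])

```text
time_s: 7.0
position: [0.5676, -0.0271, 0.0736]
tool_rot: [-3.141, 0.002, 2.848]
ft_force: [-1.0, -1.2, 4.2]
gripper_width: 0.105
grasp_force: 30.0
```

Call:
jog_arm(series=[0.3, 0, 0, -0.5, 0, 0, 0, 0.3, 0, 0, -2, 0, 0, 0, 0.3, 0, 0, -4, 0, 0, 0, 0.3, 0, 0, -6, 0, 0, 0, 0.3, 0, 0, -8, 0, 0, 0])

```text
time_s: 7.5
position: [0.5657, -0.0261, 0.1521]
tool_rot: [3.141, -0.003, 2.848]
ft_force: [-0.1, -0.5, -4.4]
gripper_width: 0.101
grasp_force: 30.0
```

Call:
jog_arm(series=[0.3, 0, 0, -2, 0, 0, 0, 0.3, 0, 0, -4, 0, 0, 0, 0.3, 0, 0, -5, 0, 0, 0, 0.3, 0, 0, -5, 0, 0, 0, 0.3, 0, 0, -5, 0, 0, 0])

```text
time_s: 8.0
position: [0.566, -0.0264, 0.2013]
tool_rot: [-3.142, -0.002, 2.848]
ft_force: [-0.2, 0.6, -4.4]
gripper_width: 0.104
grasp_force: 30.0
```

```bash
python3 - <<'E'
from h import *
p=np.load("p.npy");s=get_state();R0=Ro.from_euler("xyz",s["tool_rot"])
print(s["position"],np.degrees(s["tool_rot"]),s["joint_pos"].round(2),s["grasp_force"],s["ft_force"],s["torque"])
for ang,al in((35,143),(35,150)):
    d=np.radians(al)+p[2]; k=np.array([-np.sin(d),np.cos(d),0])  # z x d
    print(ang,al,"tool rotvec",(np.degrees(1)*np.radians(ang)*R0.inv().apply(k)).round(2))
E
```

```text
[ 0.56603762 -0.0263601   0.2012615 ] [-1.79998143e+02 -1.19443975e-01  1.63196434e+02] [-0.17  0.27  1.53  0.    1.35 -1.45] 29.998604357242584 [-0.21859096  0.63617005 -4.42025727] [-0.07008987 -0.01150368 -0.02138177]
35 143 tool rotvec [-27.94 -21.08  -0.06]
35 150 tool rotvec [-30.3  -17.52  -0.06]
```

Call:
jog_arm(series=[0.3, 0, 0, 0, -2.4, -1.7, 0, 0.3, 0, 0, 0, -4.8, -3.4, 0, 0.3, 0, 0, 0, -7.2, -5.1, 0, 0.3, 0, 0, 0, -9.6, -6.8, 0, 0.3, 0, 0, 0, -12, -8.5, 0])

```text
time_s: 8.5
position: [0.5653, -0.0264, 0.2004]
tool_rot: [2.93, 0.144, 2.833]
ft_force: [0.1, 0.6, -5.1]
gripper_width: 0.105
grasp_force: 30.0
```

Call:
jog_arm(series=[0.3, 0, 0, 0, -2.4, -1.7, 0, 0.3, 0, 0, 0, -4.8, -3.4, 0, 0.3, 0, 0, 0, -7.2, -5.1, 0, 0.3, 0, 0, 0, -9.6, -6.8, 0, 0.3, 0, 0, 0, -12, -8.5, 0])

```text
time_s: 9.0
position: [0.5651, -0.0264, 0.2003]
tool_rot: [2.71, 0.285, 2.786]
ft_force: [0.6, 0.9, -5.5]
gripper_width: 0.102
grasp_force: 30.0
```

Call:
jog_arm(series=[0.3, 0, 0, 0, -2.2, -1.7, 0, 0.3, 0, 0, 0, -4.4, -3.4, 0, 0.3, 0, 0, 0, -4.4, -3.4, 0, 0.3, 0, 0, 0, -4.4, -3.4, 0, 0.3, 0, 0, 0, -4.4, -3.4, 0])

```text
time_s: 9.5
position: [0.5669, -0.0266, 0.2021]
tool_rot: [2.626, 0.34, 2.757]
ft_force: [-0.5, 0.3, -5.0]
gripper_width: 0.105
grasp_force: 30.0
```

Call:
jog_arm(series=[0.3, 0, 0, 0, 0, 0, 0, 0.3, 0, 0, 0, 0, 0, 0, 0.3, 0, 0, 0, 0, 0, 0, 0.3, 0, 0, 0, 0, 0, 0, 0.3, 0, 0, 0, 0, 0, 0])

```text
time_s: 10.0
position: [0.5669, -0.0265, 0.2024]
tool_rot: [2.625, 0.341, 2.757]
ft_force: [-0.1, 0.5, -5.2]
gripper_width: 0.103
grasp_force: 30.0
```

```bash
python3 - <<'E'
from h import *
s=get_state();R=Ro.from_euler("xyz",s["tool_rot"]).as_matrix()
print(s["position"],"tilt",np.degrees(np.arccos(-R[2,2])),"totex elev",np.degrees(np.arcsin(R[2,1])),"totey elev",np.degrees(np.arcsin(R[2,0])),s["joint_pos"].round(2),s["grasp_force"],s["torque"])
_,c=wristcam();a=capture("scene")
Rt=np.c_[R[:,1],R[:,0],-R[:,2]];o=s["position"]-R[:,2]*.0175-Rt@[0,0,.091] 
P=np.array([[-.084,-.064,.034],[.084,-.064,.034],[.084,.064,.034],[-.084,.034,.034],[-.064,.044,.004],[0,.068,.102],[0,-.068,.102]])@Rt.T+o
print("z",P[:,2].round(3))
I=[]
for cc in(c,a):
    f=cc["frame"][:,:,::-1].copy()
    for u in proj(cc,P): cv2.circle(f,tuple(int(v) for v in u),1,(0,0,255),-1)
    I.append(f)
u=proj(a,P).mean(0).astype(int);x,y=np.clip(u[0]-75,0,362),np.clip(u[1]-75,0,234)
cv2.imwrite("pics/v4.png",np.hstack([cv2.resize(I[0][40:290,100:350],(400,400)),cv2.resize(I[1][y:y+150,x:x+150],(400,400),interpolation=cv2.INTER_CUBIC)]))
E
```

```text
[ 0.56686451 -0.02649641  0.20240859] tilt 34.96994040471464 totex elev 27.753364233546428 totey elev -19.520451310281427 [-0.56  0.1   1.93  0.69  1.   -2.19] 29.999296367168427 [-0.55424389  0.67256853  0.01285637]
z [0.152 0.231 0.188 0.12  0.101 0.203 0.248]
```

View pics/v4.png

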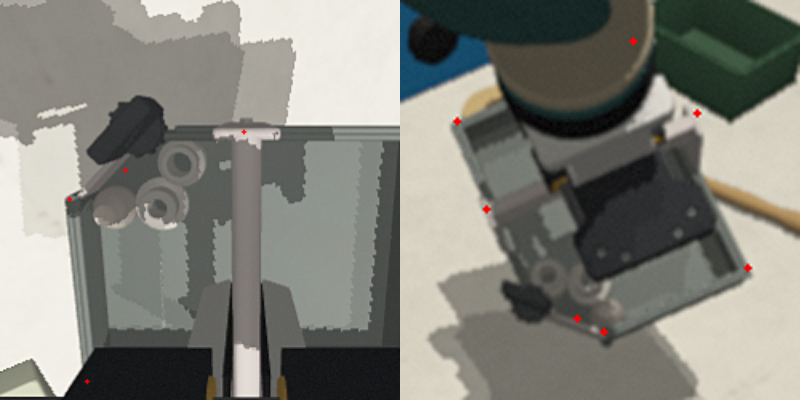

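The left view shows all three parts gathered at the gate: bushes at (180,160) and (160,203), and the cone at (112,207). The tote outline matches the grip. I'll check the distances before handing in.

```bash
python3 - <<'E'
from h import *
s,c=wristcam();R=Ro.from_euler("xyz",s["tool_rot"]).as_matrix()
Rt=np.c_[R[:,1],R[:,0],-R[:,2]];o=s["position"]-R[:,2]*.0175-Rt@[0,0,.091]
for n,q,h in(("b1?",(181,160),.024),("b2?",(158,205),.024),("cone",(114,207),.015)):
    m=np.array(q)/1.6+[100,40]
    r=least_squares(lambda v:(proj(c,Rt@[v[0],v[1],h]+o)[0]-m),[-.05,.03]).x
    print(n,r.round(4),np.linalg.norm(r-[-.064,.044]).round(4))
E
```

```text
b1? [-0.0312  0.0517] 0.0337
b2? [-0.0435  0.0294] 0.0252
cone [-0.0682  0.0266] 0.0179
```

All three are well within 68 mm.

```bash
python3 -c "
from bench import *
print(finish_job())"
```

```text
the job is handed in; nothing more can be done
None
```

The job is handed in, with no verdict shown: the gate was turned to its locked mark before the lift, and the tote is held still at a 35° tilt with the gated corner lowest, about 100 mm above the bench. All three parts sit within about 35 mm of the gate.

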